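# Blend an inspection sample and release the wedged pan

## Robot

A 7-joint arm with a two-finger parallel gripper is mounted at the origin on the work surface. World frame = base frame: x ahead of the robot, y to its left, z up, the work surface at z = 0. Lengths are in m, angles in rad, forces in N, time in s.
With the tool pointing down it reaches from about 0.425 to 0.925 m from the base axis. Payload 6.8 kg.
Tool frame: the origin (TCP) lies on the front face of the gripper's body, between the roots of the fingers; the fingertips stand 73 mm ahead of it and the grasp point (between the pads) lies 54 mm ahead of it (env.nose_length is the distance from the TCP to the fingertips, in m); z points along the fingers, y is the direction in which the jaws open and shut (so a half turn about z gives the same grasp; the last joint's range is limited). The gripper opens to 85 mm and grips with 20 to 120 N. Pads are 22 mm wide; open, the fingers measure 114 mm over their backs; the gripper's body (76 mm by 85 mm) begins 54 mm behind the grasp point. The pads swing forward as they close: fully open they stand 13 mm farther back than shut.
Start: joints at [1.18, 0.477, 0.022, 1.555, -0.011, 1.109, -0.083], TCP at [0.188, -0.648, 0.304] pointing down, gripper open.
Joint ranges: [-2.96, 2.96], [-0.34, 2.1], [-1.41, 1.46], [0.24, 2.44], [-1.37, 4.51], [0.17, 1.92], [-2.96, 2.96]. Speed limits (rad/s): [2.39, 2.39, 3.14, 3.14, 3.14, 3.14, 3.14].

## Interface

Orientations are given as a unit quaternion [w, x, y, z].
In Python, from cell import env, kin, camera, calibration, job gives the robot as it stands. The module is installed in compiled form; this text tells all that it offers. Calls block until the motion is done:
- env.reach(position, orientation): joint-space move of the TCP to a pose.
- env.movel(position, velocity=0.15, rot=None, stop_force=None): straight line of the TCP; rot=None keeps the orientation; velocity is the mean speed in m/s. With stop_force (N) it stops when the force on the tool has changed by that much, and returns True; else False.
- env.goto_joints(angles): joint-space move.
- env.grip(opening, f_grip=None): finger opening in m; f_grip is the grip in N (None keeps the last); returns when the fingers have stopped.
- env.dwell(seconds).
- kin.inverse_kinematics(position, orientation): joint angles nearest the present ones, or None.
- env.get_state(): the state.
- camera(name): name is "scene" or "top"; returns (picture, depth): 400x640x3 uint8, blue, green, red; 400x640 float32, m along the optical axis (not along the pixel's ray), 0 where there is no reading.
- calibration(name): a dict with "fx", "fy", "cx", "cy" (pixels), "rvec" (rotation vector, rad) and "tvec" (3), from world to camera coordinates, as OpenCV has them. Camera axes: x right, y down, z forward; pixel columns grow to the right and rows downward; lengths in m; the calibration is good to about 2 mm. A picture is of the moment at which its call begins. calibration takes no time and is no camera call.
A pose or a line that the arm cannot do raises env.PlanningError and nothing moves.
- job.job_done(): hands the job in, once; it reports no verdict.
The state is a dict: "time": time; "qpos": joint angles; "joint_velocities": joint speeds; "joint_torque": joint torques, N m; "tcp_pos": TCP position; "orientation": TCP orientation; "force": force on the tool from outside, world axes, zero at the start; "torque": the same for the moment, N m; "opening": finger opening in m.
Only numpy, scipy, OpenCV 4.12 (cv2) and the standard library are available. Lean on these libraries where they do the work, as an engineer would, in place of code of your own. Each camera call takes 0.05 s, during which the arm holds its last target. There are 200 camera calls.

## Task

Put every loose blue cap into the steel pan, stir them in among the white beads with the yellow-handled pestle for at least three full rounds with its foot close to the pan floor, and stand the pestle back upright on its green coaster. Then work the jammed orange wedge out of the fixture: rock its handle well over to one side and then the other, at least three times each way, easing it upward until it slides free, and put it in the red bin. Once the bolt has sprung back, slide the pan by its black lug, with all its caps and beads, out to the middle of the white mat and square with it, leaving the jar, tape, loupe and screwdriver where they are.

Things in the scene. Friction and masses are not known exactly. Their poses are not given: they have to be found in the camera images.
- fixture: Fixed. Origin on the bench under the pan's place. Green fences 26 mm high, 2 mm off the pan at +x, -x and -y; way out is +y, barred by a brass bolt at y +77 mm. Wedge seat at (-127, +77) mm, between a steel anvil (face x -132, back -144) and the bolt's sloped jaw (back x -103), both 42 mm high; two cheeks as high, faces at y +77 +-25 mm, bound the slot. Base sheet 1 mm, no obstacle. Yaw varies
- bolt (a joint): Brass spring bolt, travel in m along the fixture's -x: 0 = run out, its tip (17 mm up) overlaps the pan's corner by 8 mm and bars it; 0.014 = sprung right back; above 0.010 the pan is free. Its spring (35 N at 0, 16 N at 0.014) presses its jaw on the wedge and drives it back as the wedge comes out
- wedge: Orange wedge, 0.12 kg. Origin at the centre of its foot, z up, axes as the fixture's when seated (foot on the bench). 36 mm wide (y), 10 mm thick (x) at the foot, 22 mm at 60 mm up; -x face upright, +x face slopes 1 in 5. Jammed by spring and friction: a straight pull takes about 40 N; rocking along y (7 mm of room to each cheek, and it can lean) lets it climb. Free after rising 45 mm
- wedge_handle (a point): Centre of the wedge's black handle, 18 (x) by 30 (y) by 38 (z) mm, at (6, 0, 85) mm from the wedge's origin. Grip across x, rock along y. Well over means about 7 to 14 mm each way from its seated place, along the fixture's y, while it is still clamped (risen less than 30 mm)
- pan: Steel pan 134 by 134 by 36 mm high outside, walls and floor 4 mm, open on top, 0.40 kg empty, standing on the bench. Origin at the centre of its underside, x and y parallel to its walls, +y towards its lug (the way out of the fixture)
- pan_lug (a point): Grip point of the black lug, a level bar 18 mm wide (x), 48 mm long (y 67 to 115 mm from the pan's centre), 16 mm thick, its underside 18 mm above the bench; this point is 95 mm from the pan's centre and 26 mm up. Grip across x and slide the pan
- pestle: Flat-footed pestle, 105 mm tall, 0.13 kg, upright. Origin at the centre of its underside. Steel foot 26 mm across, 14 mm high; stem 12 mm; yellow square handle 20 by 20 mm from 60 to 105 mm up. Stirring counts with the underside within 15 mm of the pan floor, upright, going round the pan's centre at about 15 to 25 mm radius
- pestle_grip (a point): Grip point in the pestle's handle, 85 mm above its foot; the handle's sides are parallel to the pestle's x and y
- coaster: Flat green coaster, 80 mm across, about 1 mm thick and no obstacle; the pestle starts on it. Origin at its centre
- mat: White mat with black border, 190 by 190 mm, about 1 mm thick and no obstacle. Origin at its centre, axes parallel to its sides
- bin: Fixed red open bin 120 (x) by 110 (y) by 60 mm high, walls and floor 4 mm. Origin at the centre of its underside. The wedge may lean in it
- bead1_center (a point): Centre of a white ceramic bead, 19 mm across, 12 g, in the pan
- bead2_center (a point): Centre of a white ceramic bead, 19 mm across, 12 g, in the pan
- bead3_center (a point): Centre of a white ceramic bead, 19 mm across, 12 g, in the pan
- bead4_center (a point): Centre of a white ceramic bead, 19 mm across, 12 g, in the pan
- bead5_center (a point): Centre of a white ceramic bead, 19 mm across, 12 g, in the pan
- cap1: Blue cap, a solid cylinder 20 mm across and 16 mm high, standing on the bench (or absent), 20 g; origin at the centre of its underside
- cap2: Blue cap, a solid cylinder 20 mm across and 16 mm high, standing on the bench (or absent), 20 g; origin at the centre of its underside
- cap3: Blue cap, a solid cylinder 20 mm across and 16 mm high, standing on the bench (or absent), 20 g; origin at the centre of its underside
- cap4: Blue cap, a solid cylinder 20 mm across and 16 mm high, standing on the bench (or absent), 20 g; origin at the centre of its underside
- jar: Amber jar, 56 mm across, 85 mm high, to be left alone; origin at its underside
- tape: Yellow tape roll lying flat, 84 mm across, 22 mm high, to be left alone; origin at its underside
- loupe: Black loupe, 42 mm across, 32 mm high, to be left alone; origin at its underside
- driver: Screwdriver 160 mm long, to be left alone; origin at its underside

How it is judged:
On the way, in this order (a step that is already met when the one before it is completed fails the run):
1. every cap lies in the pan (x of cap1 in the frame of pan between -0.064 and 0.064 m and y of cap1 in the frame of pan between -0.064 and 0.064 m and z of cap1 in the frame of pan between 0 and 0.06 m and x of cap2 in the frame of pan between -0.064 and 0.064 m and y of cap2 in the frame of pan between -0.064 and 0.064 m and z of cap2 in the frame of pan between 0 and 0.06 m and x of cap3 in the frame of pan between -0.064 and 0.064 m and y of cap3 in the frame of pan between -0.064 and 0.064 m and z of cap3 in the frame of pan between 0 and 0.06 m and x of cap4 in the frame of pan between -0.064 and 0.064 m and y of cap4 in the frame of pan between -0.064 and 0.064 m and z of cap4 in the frame of pan between 0 and 0.06 m), for 0.2 s.
2. the pestle's foot, low in the pan, passes the pan's +x side (x of pestle in the frame of pan between 0.012 and 0.06 m and y of pestle in the frame of pan between -0.012 and 0.012 m and x of pestle in the frame of pan above -0.06 m and z of pestle in the frame of pan below 0.022 m and angle between pestle's own z axis and vertical below 0.4 rad), for 0.05 s.
3. then its -x side (x of pestle in the frame of pan between -0.06 and -0.012 m and y of pestle in the frame of pan between -0.012 and 0.012 m and x of pestle in the frame of pan below 0.06 m and z of pestle in the frame of pan below 0.022 m and angle between pestle's own z axis and vertical below 0.4 rad), for 0.05 s.
4. then its +y side (y of pestle in the frame of pan between 0.012 and 0.06 m and x of pestle in the frame of pan between -0.012 and 0.012 m and y of pestle in the frame of pan above -0.06 m and z of pestle in the frame of pan below 0.022 m and angle between pestle's own z axis and vertical below 0.4 rad), for 0.05 s.
5. then its -y side (y of pestle in the frame of pan between -0.06 and -0.012 m and x of pestle in the frame of pan between -0.012 and 0.012 m and y of pestle in the frame of pan below 0.06 m and z of pestle in the frame of pan below 0.022 m and angle between pestle's own z axis and vertical below 0.4 rad), for 0.05 s.
6. the pestle stands upright on its coaster (horizontal distance between pestle and coaster below 0.025 m and angle between pestle's own z axis and vertical below 0.1 rad and height (world z) of pestle below 0.006 m), for 0.2 s.
7. the wedge, still clamped, is rocked to the fixture's +y side (handle more than 4 mm over) (y of wedge_handle in the frame of fixture above 0.081 m and height (world z) of wedge below 0.032 m and value of joint bolt below 0.009 m), for 0.05 s.
8. then to the -y side (y of wedge_handle in the frame of fixture below 0.073 m and height (world z) of wedge below 0.032 m and value of joint bolt below 0.009 m), for 0.05 s.
9. then to the +y side again (all of step 7), for 0.05 s.
10. then to the -y side again (all of step 8), for 0.05 s.
At the end, for the whole second after the job is handed in: All caps and beads in the pan; pan flat, within 25 mm of the mat's centre and 0.2 rad of square; wedge in the red bin, bolt back beyond 10 mm; pestle upright within 25 mm of the coaster's centre; at rest (all of step 1 and all of step 6 and x of bead1_center in the frame of pan between -0.064 and 0.064 m and y of bead1_center in the frame of pan between -0.064 and 0.064 m and z of bead1_center in the frame of pan between 0 and 0.06 m and x of bead2_center in the frame of pan between -0.064 and 0.064 m and y of bead2_center in the frame of pan between -0.064 and 0.064 m and z of bead2_center in the frame of pan between 0 and 0.06 m and x of bead3_center in the frame of pan between -0.064 and 0.064 m and y of bead3_center in the frame of pan between -0.064 and 0.064 m and z of bead3_center in the frame of pan between 0 and 0.06 m and x of bead4_center in the frame of pan between -0.064 and 0.064 m and y of bead4_center in the frame of pan between -0.064 and 0.064 m and z of bead4_center in the frame of pan between 0 and 0.06 m and x of bead5_center in the frame of pan between -0.064 and 0.064 m and y of bead5_center in the frame of pan between -0.064 and 0.064 m and z of bead5_center in the frame of pan between 0 and 0.06 m and x of wedge in the frame of bin between -0.06 and 0.06 m and y of wedge in the frame of bin between -0.055 and 0.055 m and x of wedge_handle in the frame of bin between -0.1 and 0.1 m and y of wedge_handle in the frame of bin between -0.1 and 0.1 m and z of wedge in the frame of bin below 0.05 m and value of joint bolt above 0.01 m and horizontal distance between pan and mat below 0.025 m and angle between the x axis of pan and the x axis of mat, either way round below 0.2 rad and angle between pan's own z axis and vertical below 0.06 rad and height (world z) of pan below 0.006 m and linear speed of each of pan, wedge, pestle below 0.03 m/s); the robot touches nothing.
It fails at once if the pan is lifted off the bench instead of slid (its underside above 20 mm) (height (world z) of pan above 0.02 m).
It fails at once if the pan is dragged more than 25 mm out of its place while the bolt is still run out (distance of pan from where it was at the start of the episode above 0.025 m and value of joint bolt below 0.006 m).
It fails at once if the jar, tape, loupe or screwdriver is disturbed (moved more than 30 mm) (distance of any of jar, tape, loupe, driver from where it was at the start of the episode above 0.03 m).
Of cap1, cap2, cap3, cap4 only 2 to 4 are there at a start; the rules pass over those that are not, and their reading is None.
At some moment in a run one of cap1, cap2, cap3, cap4 may be knocked a few centimetres aside while the robot is not near it.
It also fails if it takes over 210 s, if anything falls off the work surface, if the arm or the gripper's body presses on something with over 40 N, if the wrist force passes 120 N, or if a joint passes its speed limit or range.

## Working session

There is one attempt and no reset: what is moved stays moved. The work goes in short steps, each a Python script; the robot and the scene stay as the last script left them, time stands still between calls to the robot, and variables do not carry over. Pictures are saved under pics/ and viewed, about 12 in all and at most 16, crops included, and the job is handed in when it is done.

```bash
mkdir -p pics; ls; cat > h.py <<'E'
import numpy as np, cv2
from cell import env, kin, camera, calibration, job
def snap(name, fn=None):
    im,d=camera(name)
    if fn: cv2.imwrite('pics/'+fn,im)
    return im,d
def world(name,d):
    c=calibration(name); R=cv2.Rodrigues(np.array(c['rvec'],float))[0]; t=np.array(c['tvec'],float).ravel()
    v,u=np.mgrid[0:d.shape[0],0:d.shape[1]]
    P=np.stack([(u-c['cx'])/c['fx']*d,(v-c['cy'])/c['fy']*d,d],-1)
    return (P-t)@R   # R^T (P-t)
E
python3 - <<'E'
from h import *
for n in ('top','scene'):
    im,d=snap(n,n+'0.png'); np.save(n+'0.npy',d); c=calibration(n); print(n,c)
    R=cv2.Rodrigues(np.array(c['rvec'],float))[0]; print(-R.T@np.array(c['tvec'],float).ravel())
s=env.get_state(); print(s['orientation'],s['tcp_pos'],s['time'])
E
```

```text
pics
top {'fx': 385.29471585482463, 'fy': 385.29471585482463, 'cx': 323.0147920094966, 'cy': 200.52882776306305, 'rvec': array([ 2.14045   , -2.16978007,  0.09579468]), 'tvec': array([0.02959063, 0.57309088, 1.16091914])}
[ 0.44280167 -0.0021025   1.21694875]
scene {'fx': 517.4457776263996, 'fy': 517.4457776263996, 'cx': 318.08866805307514, 'cy': 199.32045431908097, 'rvec': array([ 2.09444537,  1.4496854 , -0.51038563]), 'tvec': array([-0.19154768, -0.35954086,  1.60518986])}
[ 1.26603026 -0.26345276  1.03457946]
[-7.96648177e-04  9.90016051e-01  1.40952314e-01 -1.69298440e-04] [ 0.18824017 -0.64778197  0.30303693] 0.1
```

View pics/top0.png

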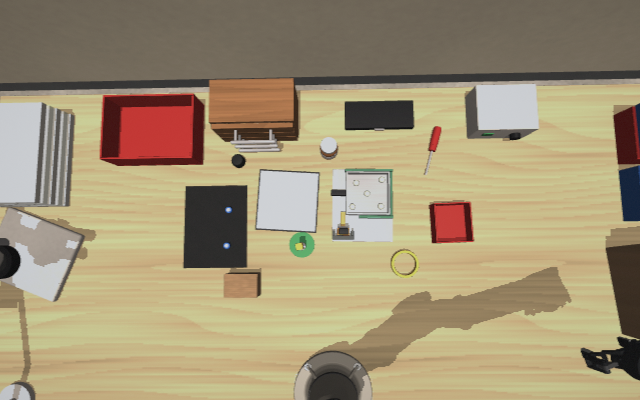

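View pics/scene0.png

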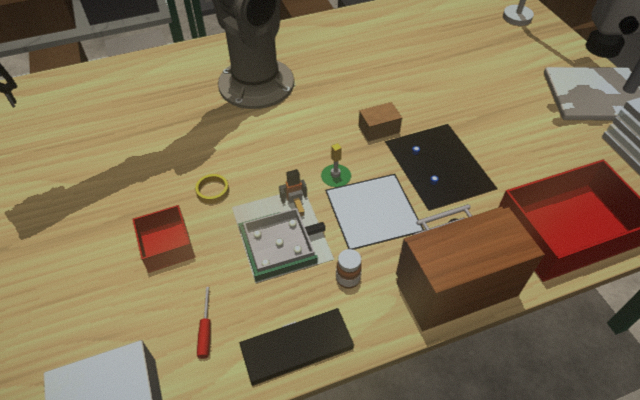

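The top view shows two blue caps on the black sheet, at (228,210) and (226,246). The pan in its fixture is at (367,194), the mat at (288,201), the pestle on its coaster at (302,244), the wedge near (343,225) and the bin at (452,222). The loupe, jar, tape and driver are at (238,160), (328,147), (404,263) and (432,150).

```bash
python3 - <<'E'
from h import *
a=cv2.imread('pics/top0.png');b=cv2.imread('pics/scene0.png')
A=cv2.resize(a[135:285,185:485],None,fx=2.66,fy=2.66,interpolation=cv2.INTER_CUBIC)
cv2.imwrite('pics/c1.png',A)
B=cv2.resize(b[160:290,220:420],None,fx=4,fy=4,interpolation=cv2.INTER_CUBIC)
cv2.imwrite('pics/c2.png',B)
for n,im in (('top',a),('scene',b)):
    d=np.load(n+'0.npy');W=world(n,d)
    h=cv2.cvtColor(im,cv2.COLOR_BGR2HSV)
    def comps(lo,hi,name,mn=6):
        m=cv2.inRange(h,lo,hi)
        k,l,st,ce=cv2.connectedComponentsWithStats(m)
        for i in range(1,k):
            if st[i,4]>=mn:
                p=W[l==i]; print(n,name,st[i],ce[i].round(1),np.median(p,0).round(4),p.max(0).round(3),p.min(0).round(3))
    comps((95,80,60),(130,255,255),'blue')
    comps((45,80,60),(90,255,255),'green',20)
    comps((20,150,100),(32,255,255),'yellow',20)
    comps((8,150,100),(19,255,255),'orange',20)
    comps((0,180,60),(5,255,255),'red',100)
E
```

```text
top blue [619 167  21  54 488] [629.2 193.6] [ 0.5809 -0.9108  0.0336] [ 0.658 -0.002  1.217] [ 0.443 -0.926 -0.003]
top blue [637 166   3  19  35] [638.4 174.6] [ 0.6332 -0.9109  0.0758] [ 0.658 -0.909  0.083] [ 0.604 -0.915  0.062]
top blue [225 207   7   6  26] [228.3 209.7] [0.5503 0.3186 0.0137] [0.56  0.336 0.019] [ 0.543  0.312 -0.002]
top blue [223 242   7   7  31] [226.1 245.3] [0.4373 0.3261 0.0139] [0.45  0.34  0.018] [ 0.431  0.316 -0.003]
top green [483 133  11   3  24] [488.1 133.8] [ 0.7677 -0.4869  0.0604] [ 0.77  -0.471  0.066] [ 0.766 -0.497  0.046]
top green [346 169  47  49 191] [376.1 188.5] [ 0.6509 -0.1543  0.0254] [ 0.673 -0.051  0.031] [ 0.52  -0.192  0.02 ]
top green [289 232  26  26 430] [301.6 244. ] [4.434e-01 9.020e-02 3.000e-04] [0.478 0.131 0.008] [ 0.4    0.052 -0.009]
top red [ 100   94  102   72 5180] [153. 130.] [0.8139 0.5662 0.0068] [0.901 0.688 1.217] [ 0.443 -0.002 -0.002]
top red [618 107  22  57 331] [631.3 134.4] [ 0.7633 -0.9115  0.0688] [ 0.838 -0.002  1.217] [ 0.443 -0.941  0.01 ]
top red [429 127  12  25 155] [434.6 138.2] [ 0.7676 -0.33
[... 639 characters left out ...]
 yellow [332 144   9   7  42] [335.9 147. ] [0.4345 0.09   0.1047] [0.444 0.098 0.11 ] [0.424 0.082 0.099]
scene yellow [196 174  32  26 202] [210.6 186.1] [ 0.3739 -0.2298  0.0221] [ 0.419 -0.187  0.027] [ 0.335 -0.267  0.009]
scene orange [ 414  207  131   85 5292] [482.4 245.7] [0.8502 0.2388 0.1699] [1.266 0.412 1.035] [ 0.72  -0.263  0.054]
scene red [ 506  167  134  113 5797] [578.3 228.5] [0.8142 0.5619 0.0071] [1.266 0.689 1.035] [ 0.699 -0.263 -0.001]
scene red [141 224  43  33 655] [158.9 239.1] [ 0.4772 -0.3849  0.0046] [ 1.266 -0.263  1.035] [ 0.446 -0.42  -0.001]
scene red [197 319  13  37 344] [203.1 337.1] [ 0.7705 -0.3361  0.0245] [ 1.266 -0.263  1.035] [ 0.729 -0.356  0.017]
```

View pics/c1.png

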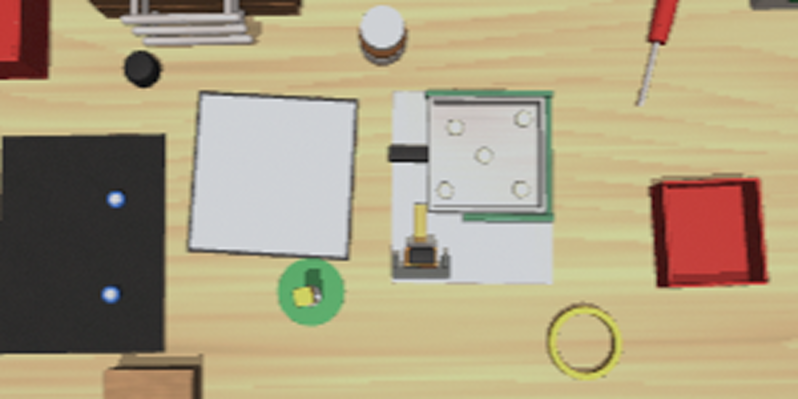

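View pics/c2.png

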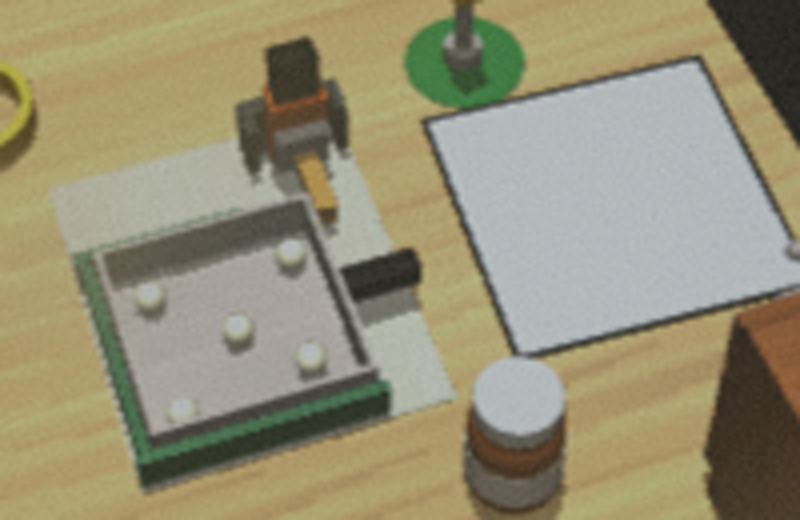

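The fixture is roughly world-aligned and the jar and loupe sit clear of it. Next I'll fit the exact geometry from depth.

```bash
python3 - <<'E'
from h import *
def rect(p): 
    r=cv2.minAreaRect(p[:,:2].astype(np.float32)); return np.round(r[0],4),np.round(r[1],4),round(r[2],2)
def sel(W,x,y,z):
    m=(W[...,0]>x[0])&(W[...,0]<x[1])&(W[...,1]>y[0])&(W[...,1]<y[1])&(W[...,2]>z[0])&(W[...,2]<z[1]); return W[m]
for n in ('top','scene'):
    d=np.load(n+'0.npy');W=world(n,d)
    for name,x,y,z in (('panrim',(.45,.72),(-.25,-.04),(.030,.042)),('lug',(.54,.66),(-.05,.03),(.028,.04)),
      ('handle',(.40,.56),(-.12,.02),(.095,.115)),('cheeks',(.40,.56),(-.15,.02),(.038,.048)),('pestle',(.40,.50),(.04,.13),(.095,.115)),('pestmid',(.40,.50),(.04,.13),(.063,.1)),
      ('binrim',(.40,.60),(-.5,-.3),(.055,.068)),('tape',(.3,.45),(-.3,-.15),(.018,.028)),('jar',(.6,.75),(-.1,.1),(.078,.09)),('loupe',(.6,.75),(.22,.35),(.027,.037)),
      ('cap',(.4,.47),(.29,.36),(.012,.02)),('cap',(.52,.58),(.29,.36),(.012,.02))):
        p=sel(W,x,y,z)
        if len(p)>4: print(n,name,len(p),p[:,2].mean().round(4),p.mean(0).round(4)[:2],*rect(p))
def ray(n,uv,z=0):
    c=calibration(n);R=cv2.Rodrigues(np.array(c['rvec'],float))[0];t=np.array(c['tvec'],float).ravel()
    o=-R.T@t; v=R.T@np.array([(uv[0]-c['cx'])/c['fx'],(uv[1]-c['cy'])/c['fy'],1]); return (o+v*(z-o[2])/v[2])[:2]
off=lambda q,k,o:(q[0]/k+o[0]-.5+.5/k,q[1]/k+o[1]-.5+.5/k)
print('mat',[ray('top',off(q,2.66,(185,135))).round(4) for q in ((201,92),(357,100),(348,259),(189,250))])
print('matS',[ray('scene',off(q,4,(220,160))).round(4) for q in ((427,120),(697,58),(518,355))])
print('sheet',[ray('top',off(q,2.66,(185,135)),.001).round(4) for q in ((393,92),(553,92),(552,284),(391,283))])
print('sheetS',[ray('scene',off(q,4,(220,160)),.001).round(4) for q in ((50,188),(147,491),(452,400))])
im=cv2.imread('pics/scene0.png');t=cv2.imread('pics/top0.png')
cv2.imwrite('pics/c3.png',np.hstack([cv2.resize(im[138:190,315:360],None,fx=8,fy=8,interpolation=3),cv2.resize(t[228:280,280:325],None,fx=8,fy=8,interpolation=3)]))
E
```

```text
top panrim 326 0.0355 [ 0.5768 -0.1081] [ 0.5634 -0.1164] [0.213  0.1519] 0.17
top lug 89 0.0328 [ 0.5975 -0.0269] [ 0.5977 -0.0265] [0.0465 0.0164] 89.09
top handle 60 0.1028 [ 0.4779 -0.0376] [ 0.4779 -0.0376] [0.0261 0.0145] 89.27
top cheeks 109 0.041 [ 0.4688 -0.0391] [ 0.4891 -0.0705] [0.0521 0.1412] 27.65
top pestle 47 0.1038 [0.4351 0.0906] [0.435  0.0898] [0.0204 0.0172] 89.28
top pestmid 8 0.0867 [0.4363 0.0843] [0.433  0.0882] [0.0141 0.0195] 25.4
top binrim 209 0.0589 [ 0.4994 -0.3707] [ 0.5007 -0.3684] [0.12   0.1107] 1.35
top tape 190 0.021 [ 0.3781 -0.2262] [ 0.3775 -0.226 ] [0.08   0.0816] 88.85
top jar 171 0.0843 [0.7321 0.0011] [7.313e-01 5.000e-04] [0.0357 0.0486] 2.29
top loupe 107 0.0311 [0.7066 0.2899] [0.7074 0.2911] [0.0365 0.0334] 44.56
top cap 31 0.0156 [0.4387 0.3233] [0.4388 0.3236] [0.0191 0.0155] 89.35
top cap 29 0.016 [0.5509 0.3195] [0.5509 0.3195] [0.0158 0.0166] 79.84
scene panrim 633 0.0355 [ 0.5837 -0.1071] [ 0.5614 -0.1165] [0.1535 0.2191] 88.9
scene lug 152 0.0334 [ 0.5981 -0.0268] [ 0.5754 -0.0263] [0.0679 0.0471] 0.19
scene handle 93 0.1024 [ 0.
[... 436 characters left out ...]
3 0.0835] 18.25
scene jar 304 0.0849 [0.7331 0.0013] [0.7304 0.002 ] [0.0389 0.0489] 0.06
scene loupe 13 0.0318 [0.6935 0.2896] [0.6928 0.2908] [0.0057 0.0192] 8.54
scene cap 30 0.0164 [0.4393 0.3232] [0.4382 0.3248] [0.0166 0.0182] 61.47
scene cap 38 0.0161 [0.5514 0.3195] [0.5519 0.319 ] [0.0186 0.0201] 46.08
mat [array([0.6811, 0.2232]), array([0.6682, 0.0345]), array([0.4773, 0.0473]), array([0.4905, 0.2365])]
matS [array([0.4749, 0.0497]), array([0.4887, 0.236 ]), array([0.6623, 0.0353])]
sheet [array([ 0.6771, -0.009 ]), array([ 0.6739, -0.2009]), array([ 0.4449, -0.1924]), array([ 0.4484, -0.0032])]
sheetS [array([ 0.4432, -0.1928]), array([ 0.6729, -0.1963]), array([ 0.678, -0.013])]
```

View pics/c3.png

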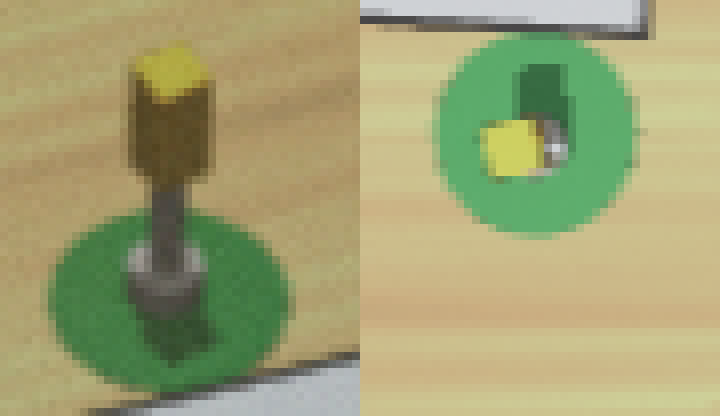

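```bash
python3 - <<'E'
from h import *
from scipy.optimize import least_squares
def sel(W,x,y,z):
    m=(W[...,0]>x[0])&(W[...,0]<x[1])&(W[...,1]>y[0])&(W[...,1]<y[1])&(W[...,2]>z[0])&(W[...,2]<z[1]); return W[m]
allp=[]
for n in ('top','scene'):
    W=world(n,np.load(n+'0.npy'))
    p=sel(W,(.52,.69),(-.21,-.047),(.0335,.04)); allp.append(p)
    # distance from the mid-line square ring of half-side 65
    def res(q,p=p):
        c,s=np.cos(q[2]),np.sin(q[2]); e=p[:,:2]-q[:2]; l=np.c_[c*e[:,0]+s*e[:,1],-s*e[:,0]+c*e[:,1]]
        return np.abs(l).max(1)-.065
    r=least_squares(res,[.597,-.118,-.025],loss='soft_l1',f_scale=.002); print(n,len(p),r.x.round(4),np.std(r.fun).round(4))
    for zlo,zhi,nm in ((.038,.047,'anvil/cheek/jaw'),):
        p=sel(W,(.44,.55),(-.1,.02),(zlo,zhi)); 
        print(nm,p[:,0].min().round(4),p[:,0].max().round(4),p[:,1].min().round(4),p[:,1].max().round(4))
    p=sel(W,(.44,.52),(-.1,.02),(.085,.12)); print('h',p.min(0).round(4),p.max(0).round(4))
def ray(n,uv,z=0):
    c=calibration(n);R=cv2.Rodrigues(np.array(c['rvec'],float))[0];t=np.array(c['tvec'],float).ravel()
    o=-R.T@t; v=R.T@np.array([(uv[0]-c['cx'])/c['fx'],(uv[1]-c['cy'])/c['fy'],1]); return (o+v*(z-o[2])/v[2])[:2]
q=np.array([ray('scene',(a/8+315-.5,b/8+138-.5),.105) for a,b in ((133,72),(167,102),(213,76),(172,43))]);print(q.round(4),q.mean(0))
q=np.array([ray('top',((a-360)/8+280-.5,b/8+228-.5),.105) for a,b in ((479,127),(538,118),(544,174),(490,183))]);print(q.round(4),q.mean(0))
E
```

```text
top 193 [ 0.5965 -0.1177 -0.0201] 0.0014
anvil/cheek/jaw 0.4568 0.5324 -0.097 -0.0073
h [ 0.4705 -0.0507  0.0991] [ 0.4853 -0.0245  0.1077]
scene 379 [ 0.5962 -0.1175 -0.0192] 0.0017
anvil/cheek/jaw 0.4524 0.5391 -0.0959 -0.0046
h [ 0.4665 -0.0535  0.0851] [ 0.4885 -0.0226  0.1083]
[[0.4296 0.079 ]
 [0.4454 0.0842]
 [0.4401 0.1017]
 [0.4222 0.095 ]] [0.43432497 0.08997073]
[[0.4427 0.1042]
 [0.4457 0.0829]
 [0.4257 0.0809]
 [0.4227 0.1003]] [0.43420894 0.09206555]
```

```bash
cat >> h.py <<'E'
F=np.array([.5965,-.1176]); FY=-.0205          # fixture / pan
def fx(x,y):                                   # fixture mm -> world m
    c,s=np.cos(FY),np.sin(FY); return F+np.array([c*x-s*y,s*x+c*y])/1000
def quat(a):                                   # tool down, jaws opening along world angle a
    from scipy.spatial.transform import Rotation as Ro
    y=np.array([np.cos(a),np.sin(a),0]); z=np.array([0,0,-1.]); x=np.cross(y,z)
    q=Ro.from_matrix(np.c_[x,y,z]).as_quat(); return np.r_[q[3],q[:3]]
def best(a,p):                                 # of the two half-turns, the one needing least joint motion
    q0=np.array(env.get_state()['qpos']); c=[]
    for k in (a,a+np.pi):
        j=kin.inverse_kinematics(list(p),quat(k))
        if j is not None: c.append((np.abs(np.array(j)-q0).max(),k))
    return quat(min(c)[1])
def st(tag=''):
    s=env.get_state(); print(tag,'t',round(s['time'],2),'p',np.round(s['tcp_pos'],4),'F',np.round(s['force'],1),'op',round(s['opening'],4)); return s
def caps():
    out=[]
    for n in ('top','scene'):
        im,d=camera(n);W=world(n,d);h=cv2.cvtColor(im,cv2.COLOR_BGR2HSV)
        m=cv2.inRange(h,(95,80,60),(130,255,255));k,l,s_,c=cv2.connectedComponentsWithStats(m)
        for i in range(1,k):
            p=W[l==i];p=p[(p[:,2]>.002)&(p[:,2]<.06)]
            if len(p)>8 and p[:,1].min()>-.7:
                t=p[p[:,2]>p[:,2].max()-.006]; out.append((n,t[:,:2].min(0)/2+t[:,:2].max(0)/2,p[:,2].max(),len(p)))
    return out
E
python3 - <<'E'
from h import *
print(env.nose_length)
c=[.5512,.3195]; q=best(np.pi/2,[*c,.25])
env.reach([*c,.25],q); env.grip(.045,40)
for x in caps(): print(x)
env.movel([*c,.077],.12); env.grip(0.0,40); st('grip')
env.movel([*c,.25],.2); st('up')
p=fx(0,-42); q=best(FY,[*p,.25]); env.reach([*p,.25],q); st('over')
env.movel([*p,.105],.15); env.grip(.032); env.movel([*p,.25],.2); st('rel')
for x in caps(): print(x)
E
```

```text
0.0726
('scene', array([0.43899416, 0.32292884]), np.float64(0.019002167081576385), 34)
('scene', array([0.55215897, 0.31952481]), np.float64(0.01967311240984735), 36)
grip t 6.22 p [0.5515 0.3196 0.0777] F [-0.3 -2.   5.2] op 0.0179
up t 7.24 p [0.5508 0.3188 0.2486] F [ 0.  -1.  -0.6] op 0.0179
over t 8.99 p [ 0.5961 -0.1575  0.2502] F [ 0.4 -0.2 -0.2] op 0.0179
rel t 11.28 p [ 0.5949 -0.1598  0.2488] F [-0.1 -0.   0.7] op 0.0319
('top', array([ 0.59727326, -0.15805605]), np.float64(0.024209216663686473), 18)
('top', array([0.43880073, 0.32436579]), np.float64(0.018680825258046926), 27)
('scene', array([0.4410628, 0.3237434]), np.float64(0.020507845551716832), 30)
('scene', array([ 0.59795738, -0.1593425 ]), np.float64(0.023705583149218244), 23)
```

```bash
python3 - <<'E'
from h import *
c=[.439,.3238]; q=best(np.pi/2,[*c,.25])
env.reach([*c,.25],q); env.grip(.045,40)
for x in caps(): print(x)
env.movel([*c,.077],.12); env.grip(0.0,40); st('grip')
env.movel([*c,.25],.2); st('up')
p=fx(0,43); q=best(FY,[*p,.25]); env.reach([*p,.25],q)
env.movel([*p,.105],.15); env.grip(.032); env.movel([*p,.25],.2); st('rel')
c=[.4345,.0908]; q=best(np.deg2rad(12),[*c,.28]); env.reach([*c,.28],q); env.grip(.045)
for x in caps(): print(x)
a,_=snap('top');b,_=snap('scene')
cv2.imwrite('pics/c4.png',np.hstack([cv2.resize(a[140:270,280:410],(520,520),interpolation=3),cv2.resize(b[190:280,230:330],None,fx=2.7,fy=5.7778,interpolation=3)[:520]]))
E
```

```text
('top', array([ 0.5972348 , -0.15803347]), np.float64(0.02111104187472922), 18)
('scene', array([0.4400526 , 0.32361101]), np.float64(0.01920944902512923), 28)
('scene', array([ 0.59553716, -0.15978096]), np.float64(0.02307822915536174), 29)
grip t 15.55 p [0.4392 0.324  0.0776] F [-1.4 -2.3  5.7] op 0.0179
up t 16.57 p [0.4387 0.3231 0.2487] F [-0.3 -0.3 -0.5] op 0.018
rel t 20.43 p [ 0.5966 -0.0749  0.2488] F [ 0.2 -0.8  0. ] op 0.0322
('top', array([ 0.59872772, -0.07347967]), np.float64(0.02351436707632205), 18)
('top', array([ 0.59736614, -0.16101606]), np.float64(0.024095437892047936), 19)
('scene', array([ 0.59768113, -0.07519715]), np.float64(0.023253317528928234), 35)
('scene', array([ 0.59675763, -0.15965717]), np.float64(0.02382530056098812), 26)
```

View pics/c4.png

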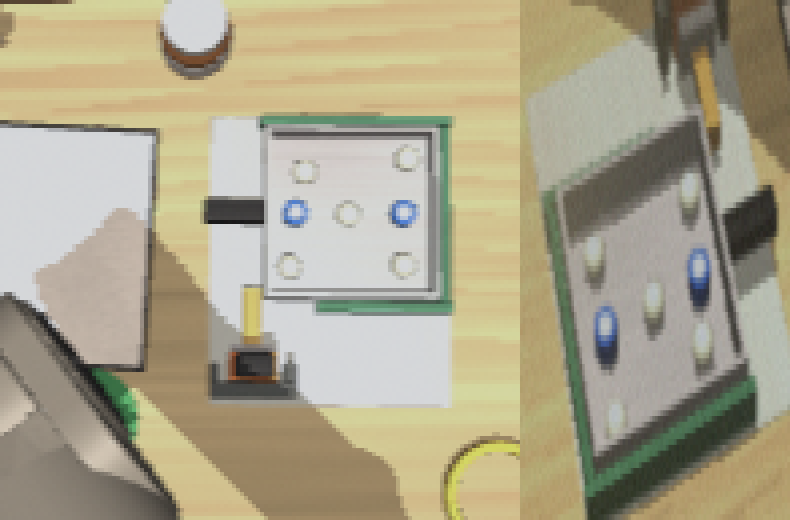

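```bash
python3 - <<'E'
from h import *
c=[.4345,.0908]
print('hit',env.movel([*c,.139],.1,stop_force=15)); env.grip(0.0,70); s=st('grip'); z0=s['tcp_pos'][2]
env.movel([*c,.29],.15); st('up')
p=fx(28,0); env.movel([*p,.29],.25)
print('hit',env.movel([*p,z0+.008],.08,stop_force=12)); st('in')
mx=0
N=14
for k in range(1,int(4.5*N)+1):
    a=2*np.pi*k/N; r=26-4*min(1,k/N)
    env.movel([*fx(r*np.cos(a),r*np.sin(a)),z0+.008],.08)
    s=env.get_state(); f=np.linalg.norm(s['force']); mx=max(mx,f)
    if k%7==0: print(round(s['time'],1),np.round(s['force'],1),np.round(s['tcp_pos']-np.r_[fx(r*np.cos(a),r*np.sin(a)),z0+.008],4),round(s['opening'],4))
    if f>60: print('big',f); break
print(mx)
p=env.get_state()['tcp_pos']; env.movel([p[0],p[1],.29],.12); st('out')
E
```

```text
hit False
grip t 23.74 p [0.4347 0.0908 0.1395] F [-0.9 -1.6  6.2] op 0.0195
up t 24.9 p [0.434  0.0905 0.2892] F [-0.8  0.5 -2.1] op 0.0192
hit False
in t 28.12 p [ 0.6247 -0.1181  0.1479] F [-0.8 -0.2 -1.3] op 0.0193
30.1 [-0.3 -0.4 -1.1] [-0.0001 -0.001  -0.0001] 0.0192
32.1 [-0.5  0.  -2. ] [0.0001 0.0011 0.0001] 0.019
34.0 [ 0.8  0.3 -2.2] [-0.0001 -0.0009 -0.0001] 0.0193
36.0 [ 0.3  0.2 -1.8] [0.0001 0.0011 0.0001] 0.019
37.9 [-0.   0.5 -0.5] [-0.0001 -0.0009 -0.0001] 0.019
39.8 [ 0.8 -0.  -0.8] [0.0001 0.0011 0.0002] 0.0195
41.7 [ 0.1  0.1 -1.4] [-0.0001 -0.001  -0.0001] 0.0192
43.6 [ 0.2  0.8 -0.9] [0.0001 0.0011 0.0002] 0.0191
45.6 [ 0.4  0.2 -1.1] [-0.0001 -0.001  -0.0001] 0.0192
2.4936671048773227
out t 46.92 p [ 0.574  -0.1182  0.2891] F [ 0.2  0.6 -0.9] op 0.0192
```

```bash
python3 - <<'E'
from h import *
c=[.437,.091]; q=best(np.deg2rad(12),[*c,.29])
env.movel([*c,.29],.25); st()
print('hit',env.movel([*c,.1395],.06,stop_force=8)); st('down')
env.grip(.045); st('rel'); env.movel([*c,.29],.15)
h=fx(-121,77); q=best(FY,[*h,.3]); env.reach([*h,.3],q); env.grip(.05); st('over wedge')
a,_=snap('top');b,_=snap('scene')
cv2.imwrite('pics/c5.png',np.hstack([cv2.resize(a[140:270,280:410],(400,400),interpolation=3),cv2.resize(b[130:290,230:390],(400,400),interpolation=3)]))
E
```

```text
t 48.07 p [0.4377 0.0898 0.2898] F [ 0.  -0.9 -1.4] op 0.0191
hit False
down t 50.73 p [0.4371 0.091  0.1397] F [ 0.   0.4 -1.6] op 0.0192
rel t 51.09 p [0.4371 0.091  0.1396] F [-0.1 -0.8  0.4] op 0.045
over wedge t 53.07 p [ 0.4768 -0.0369  0.2999] F [ 1.  -0.3  0.3] op 0.0504
```

View pics/c5.png

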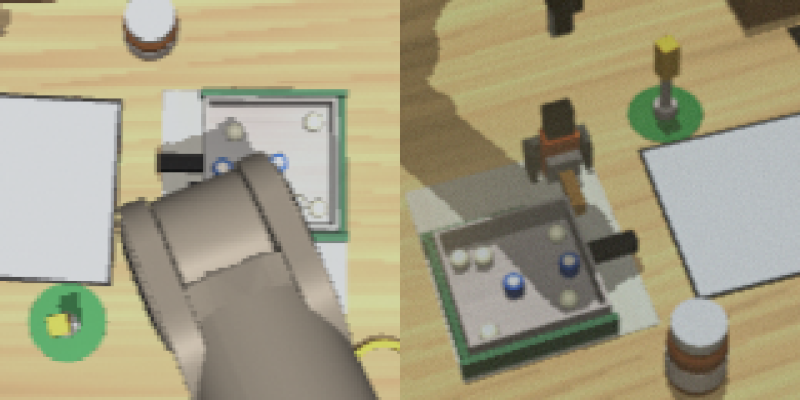

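```bash
python3 - <<'E'
from h import *
h=fx(-121,77)
print('hit',env.movel([*h,.140],.1,stop_force=15)); env.grip(0.0,120); s=st('grip'); z=s['tcp_pos'][2]
for k,(dy,dz) in enumerate([(9.5,0),(-9.5,1),(9.5,3),(-9.5,5)]):
    p=fx(-121,77+dy); print('hit',env.movel([*p,z+dz/1000],.05,stop_force=75)); s=st(k); print(np.round(np.array(s['tcp_pos'][:2])-p,4))
    env.dwell(.1)
st()
b,_=snap('scene'); cv2.imwrite('pics/c6.png',cv2.resize(b[160:230,250:350],None,fx=6,fy=6,interpolation=3))
E
```

```text
hit False
grip t 55.32 p [ 0.4769 -0.0382  0.1405] F [-3.1 -0.2  6.3] op 0.0165
hit False
0 t 55.66 p [ 0.4771 -0.0337  0.1409] F [ -1.9 -13.6   9.1] op 0.0166
[-0.0002 -0.0051]
hit False
1 t 56.29 p [ 0.4768 -0.0423  0.1416] F [-2.  14.  -2.6] op 0.016
[-0.0001  0.0054]
hit False
2 t 56.92 p [ 0.477  -0.034   0.1428] F [  3.2 -13.1  -6.1] op 0.0165
[-0.0003 -0.0053]
hit False
3 t 57.56 p [ 0.4767 -0.043   0.145 ] F [  1.7  13.1 -11.3] op 0.0164
[-0.0002  0.0046]
 t 57.66 p [ 0.4768 -0.043   0.145 ] F [  2.   12.7 -12.2] op 0.0161
```

View pics/c6.png

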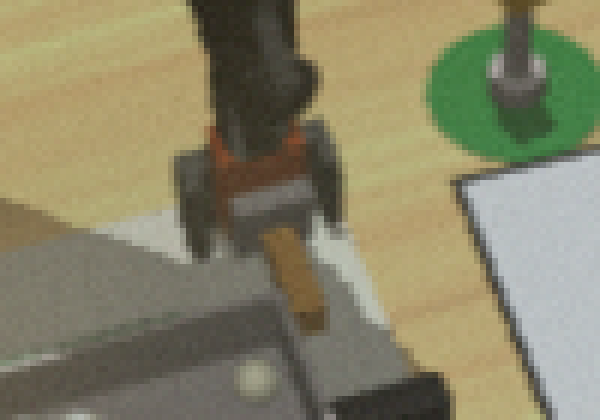

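```bash
cat >> h.py <<'E'
def ly(p): # fixture-frame y (mm)
    e=(np.array(p[:2])-F)*1000; return -np.sin(FY)*e[0]+np.cos(FY)*e[1]
def rock(sgn,zc,goal=9.5,cmax=30):
    for c in range(14,cmax+1,3):
        hit=env.movel([*fx(-121,77+sgn*c),zc],.06,stop_force=80); s=env.get_state()
        o=ly(s['tcp_pos'])-77
        if o*sgn>=goal or hit: break
    env.dwell(.1); s=env.get_state(); print('cmd',sgn*c,'y',round(ly(s['tcp_pos'])-77,1),'zc',round(zc,4),'z',round(s['tcp_pos'][2],4),'F',np.round(s['force'],1),'op',round(s['opening'],4),'t',round(s['time'],1),hit)
E
python3 - <<'E'
from h import *
z=.1405
for i,dz in enumerate([3,4,5,6]): rock(1 if i%2==0 else -1, z+dz/1000)
E
```

```text
cmd 17 y 11.1 zc 0.1435 z 0.1438 F [ -2.2 -15.7   8.3] op 0.0165 t 58.6 False
cmd -17 y -11.4 zc 0.1445 z 0.1449 F [-2.5 13.8  1.5] op 0.0162 t 59.6 False
cmd 17 y 10.0 zc 0.1455 z 0.1453 F [  0.9 -17.6   3.4] op 0.0168 t 60.6 False
cmd -17 y -11.3 zc 0.1465 z 0.1468 F [-2.1 14.5  0.7] op 0.0166 t 61.6 False
```

```bash
python3 - <<'E'
from h import *
z=.1405
for i,dz in enumerate([9,12,15,18,21,24,27,31]): rock(1 if i%2==0 else -1, z+dz/1000)
b,_=snap('scene'); cv2.imwrite('pics/c7.png',cv2.resize(b[150:240,240:350],None,fx=6,fy=6,interpolation=3))
E
```

```text
cmd 17 y 10.2 zc 0.1495 z 0.149 F [  1.  -16.9  -2. ] op 0.0168 t 62.7 False
cmd -14 y -9.5 zc 0.1525 z 0.1524 F [-1.3 12.1 -6. ] op 0.0165 t 63.4 False
cmd 17 y 10.9 zc 0.1555 z 0.1551 F [  0.8 -15.6  -2.8] op 0.0164 t 64.4 False
cmd -17 y -11.7 zc 0.1585 z 0.1587 F [-0.9 13.9 -6.2] op 0.0162 t 65.4 False
cmd 17 y 11.5 zc 0.1615 z 0.1613 F [ -0.8 -14.   -2.6] op 0.0165 t 66.4 False
cmd -14 y -10.1 zc 0.1645 z 0.1646 F [-0.3 10.2 -7.5] op 0.0167 t 67.2 False
cmd 14 y 9.9 zc 0.1675 z 0.1673 F [  0.6 -11.2  -5.2] op 0.0162 t 67.9 False
cmd -14 y -10.6 zc 0.1715 z 0.1715 F [  0.9   9.3 -10.7] op 0.0163 t 68.6 False
```

View pics/c7.png

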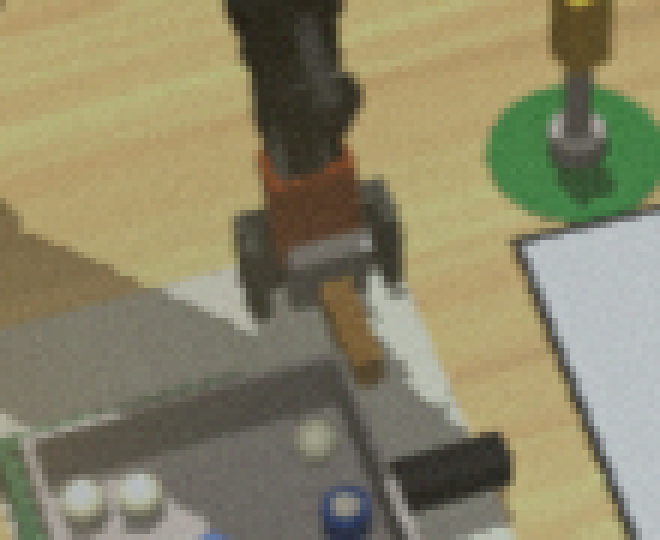

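```bash
python3 - <<'E'
from h import *
z=.1405
rock(1,z+.036); rock(-1,z+.041,7)
h=fx(-121,77)
print(env.movel([*h,z+.055],.05,stop_force=70)); st('a')
print(env.movel([*h,.31],.12,stop_force=70)); st('up')
b=np.array([.5005,-.3685]); env.movel([*b,.31],.25); st('bin')
print(env.movel([*b,.1475],.1,stop_force=10)); st('down')
env.grip(.04); env.dwell(.2); env.movel([*b,.31],.2)
p=fx(0,95); q=best(FY,[*p,.25]); env.reach([*p,.25],q); env.grip(.045); st('over lug')
a,_=snap('top');b,_=snap('scene')
cv2.imwrite('pics/c8.png',np.hstack([cv2.resize(a[140:280,330:490],(420,368),interpolation=3),cv2.resize(b[140:290,130:340],(380,272),interpolation=3).repeat(1,0)[:368] if 0 else cv2.copyMakeBorder(cv2.resize(b[140:290,130:340],(380,272),interpolation=3),0,96,0,0,0)]))
E
```

```text
cmd 14 y 10.8 zc 0.1765 z 0.1762 F [ 0.5 -8.5 -8.3] op 0.0163 t 69.4 False
cmd -14 y -10.1 zc 0.1815 z 0.1815 F [ -0.5   9.8 -12.8] op 0.0164 t 70.1 False
False
a t 70.69 p [ 0.4776 -0.038   0.1962] F [-0.6 -0.3 -0.8] op 0.0163
False
up t 71.8 p [ 0.4766 -0.0383  0.3093] F [-0.1 -0.4 -1.5] op 0.016
bin t 73.28 p [ 0.5009 -0.3667  0.3102] F [ 0.  -0.3 -1. ] op 0.0163
True
down t 74.78 p [ 0.5006 -0.3683  0.1501] F [-1.4  0.3  5.8] op 0.0162
over lug t 77.89 p [ 0.5986 -0.024   0.25  ] F [0.1 0.6 0.3] op 0.0448
```

View pics/c8.png

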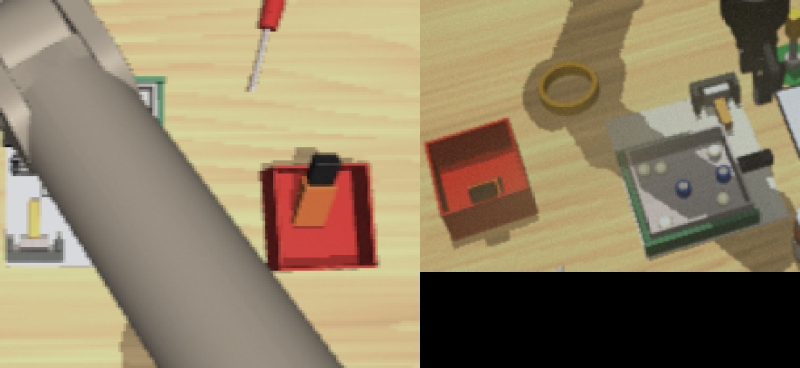

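```bash
python3 - <<'E'
from h import *
p=fx(0,95)
print(env.movel([*p,.081],.08,stop_force=15)); env.grip(0.0,60); s=st('grip'); z=.081
for y in (115,150,195):
    print(env.movel([*fx(0,y),z],.05,stop_force=40)); st()
my=-.069; M=np.array([.578,.1355]); T=M+.095*np.array([-np.sin(my),np.cos(my)])
o=np.array(env.get_state()['orientation']); q=max((quat(my),quat(my+np.pi)),key=lambda k:abs(k@o))
print(env.movel([*T,z],.06,rot=q,stop_force=40)); st('end'); env.dwell(.3)
env.grip(.045); env.movel([*T,.30],.12); 
env.reach([.45,-.2,.35],best(0,[.45,-.2,.35])); st()
for n in ('top','scene'): 
    d=snap(n,n+'9.png')[1]; np.save(n+'9.npy',d)
from scipy.optimize import least_squares
for n in ('top','scene'):
    W=world(n,np.load(n+'9.npy')); m=(abs(W[...,0]-M[0])<.085)&(W[...,1]>M[1]-.09)&(W[...,1]<M[1]+.073)&(W[...,2]>.0335)&(W[...,2]<.04); P=W[m]
    def res(q):
        c,s=np.cos(q[2]),np.sin(q[2]); e=P[:,:2]-q[:2]; l=np.c_[c*e[:,0]+s*e[:,1],-s*e[:,0]+c*e[:,1]]
        return np.abs(l).max(1)-.065
    r=least_squares(res,[*M,my],loss='soft_l1',f_scale=.002); print(n,len(P),r.x.round(4),np.std(r.fun).round(4))
a=cv2.imread('pics/top9.png');b=cv2.imread('pics/scene9.png')
cv2.imwrite('pics/c9.png',np.hstack([cv2.resize(a[130:280,220:480],(440,254),interpolation=3),cv2.resize(b[130:280,130:430],(360,254),interpolation=3)])); 
cv2.imwrite('pics/c9.png',np.vstack([cv2.resize(a[130:280,220:480],(520,300),interpolation=3),cv2.resize(b[135:285,170:430],(520,300),interpolation=3)]))
E
```

```text
False
grip t 80.62 p [ 0.5985 -0.0226  0.0813] F [-1.4 -0.3  4.4] op 0.017
False
 t 81.17 p [ 0.5993 -0.0031  0.0813] F [ 1.1 -2.7  4.8] op 0.0169
False
 t 82.02 p [0.5999 0.0313 0.0813] F [-0.4 -4.7  6.6] op 0.0166
False
 t 83.07 p [0.6009 0.0758 0.0812] F [ 0.  -4.2  6.5] op 0.0169
False
end t 85.78 p [0.5854 0.2277 0.0811] F [ 0.7 -6.9  7.2] op 0.0169
 t 90.09 p [ 0.4506 -0.199   0.3502] F [-0.7  0.   0.1] op 0.0452
top 189 [ 0.5793  0.1324 -0.0719] 0.0024
scene 357 [ 0.5792  0.1325 -0.0678] 0.0023
```

View pics/c9.png

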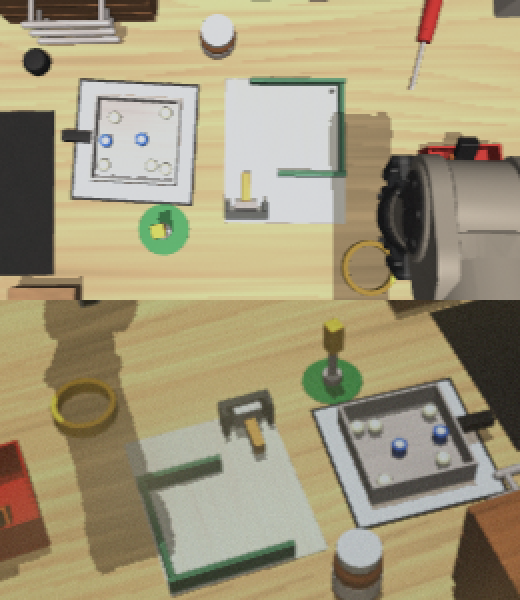

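The pan is centred on the mat with both caps and all five beads inside. The pestle is upright on the coaster, the wedge is in the bin and the bolt is back.

```bash
python3 -c "
from h import *
print(job.job_done()); st()"
```

```text
the job is handed in; nothing more can be done
None
the job is handed in; nothing more can be done
```

I finished the whole task and handed it in, at about 90 s on the robot's clock of the 210 s allowed. The hand-in gives no verdict, so what follows is from my own measurements.

- **Caps and stirring:** I found only two caps, and both went into the pan. The pestle then made 4.5 rounds at about 22–26 mm radius, with its foot about 4 mm above the pan floor. It is back upright on its coaster.
- **Wedge:** My first four rocks moved the handle only about ±4.5 mm, because the arm gave way under load. I repeated them harder, about 10–11 mm each way and seven times per side. It slid free and now leans inside the red bin, with its handle over the rim on the +x side.
- **Pan:** I slid it to the mat by its lug. The final check from both cameras puts its centre about 3 mm from the mat's centre and within about 0.005 rad of square.
- **Last pictures:** Both caps and all five beads are in the pan. The pestle is upright, and the jar, tape, loupe and driver look unmoved. I judged the bolt to be back only from the pictures and from the pan sliding out freely; I took no reading of it.

Two checks were weaker. The two cameras disagreed by about 4 mm on where the mat's centre is, and by about 10° on the pestle's yaw. Both are too small to matter here. I also did not measure the wedge handle's position in the bin; in the pictures it looks within limits.

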